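# Roll the specimen jar up into the label reader's bay

## Robot

A 6-joint arm with a two-finger parallel gripper is mounted at the origin on the work surface. World frame = base frame: x ahead of the robot, y to its left, z up, the work surface at z = 0. Lengths are in m, angles in degrees, forces in N, time in s.
With the tool pointing down it reaches from about 0.375 to 0.75 m from the base axis. Payload 9 kg.
Tool frame: the origin (TCP) lies where the fingers leave the gripper's body, on its centre line; the fingertips stand 73 mm ahead of it and the grasp point (between the pads) lies 54 mm ahead of it (robot.tip_reach is the distance from the TCP to the fingertips, in m); z points along the fingers, y is the direction in which the jaws open and shut (so a half turn about z gives the same grasp; the last joint's range is limited). The gripper opens to 85 mm and grips with 20 to 120 N. Pads are 22 mm wide; open, the fingers measure 114 mm over their backs; the gripper's body (76 mm by 85 mm) begins 54 mm behind the grasp point. The pads swing forward as they close: fully open they stand 13 mm farther back than shut.
Start: joints at [-82.26, 5.964, 5.575, 89.605, 0, 77.527], TCP at [0.207, -0.563, 0.304] pointing down, gripper open.
Joint ranges: [-171.21, 171.21], [-48.23, 106.86], [-62.78, 66.21], [-105.2, 120.99], [-86.42, 89.51], [-180, 180]. Speed limits (degrees/s): [127.2, 127.2, 147.25, 180, 180, 180].

## Interface

Orientations are given as [roll, pitch, yaw] about the fixed x, y, z axes, in that order (R = Rz(yaw) Ry(pitch) Rx(roll)).
In Python, from plant import robot gives the robot as it stands. Calls block until the motion is done:
- robot.move_pose(position, orientation): joint-space move of the TCP to a pose.
- robot.line_to(position, vel=0.15, rotation=None, guard=None): straight line of the TCP; rotation=None keeps the orientation; vel is the mean speed in m/s. With guard (N) it stops when the force on the tool has changed by that much, and returns True; else False.
- robot.goto_joints(angles): joint-space move.
- robot.set_gripper(opening): finger opening in m; the grip force is fixed at half the most; returns when the fingers have stopped.
- robot.pause(seconds).
- robot.ik(position, orientation): joint angles nearest the present ones, or None.
- robot.observe(): the state.
- robot.grab_frame(name): name is "scene" or "top" or "wrist"; returns the picture (384x512x3 uint8, blue, green, red); there is no depth.
- robot.get_calibration(name): a dict with "vertical_fov" (degrees; the focal length in pixels is half the picture's height over the tangent of half this angle, whatever the lens; pixels are square), "cx", "cy" (the principal point, pixels), "rvec" (rotation vector, rad) and "tvec" (3), from world to camera coordinates, as OpenCV has them. Camera axes: x right, y down, z forward; pixel columns grow to the right and rows downward; lengths in m; the calibration is good to about 2 mm. The wrist camera is an equidistant fisheye: a pixel r from the principal point sees the ray r / f radians off the axis. A picture is of the moment at which its call begins: read the wrist's pose just before it. get_calibration takes no time and is no camera call; for the wrist camera it gives the pose at the moment of the call.
A pose or a line that the arm cannot do raises robot.IKError and nothing moves.
- robot.job_done(): hands the job in, once; it reports no verdict.
The state is a dict: "time": time; "q": joint angles; "qvel": joint speeds; "joint_torque": joint torques, N m; "tool_pos": TCP position; "tcp_rot": TCP orientation; "ft_force": force on the tool from outside, world axes, zero at the start; "torque": the same for the moment, N m; "gripper_width": finger opening in m.
Only numpy, scipy, OpenCV 4.12 (cv2) and the standard library are available. Lean on these libraries where they do the work, as an engineer would, in place of code of your own. Each camera call takes 0.05 s, during which the arm holds its last target.

## Task

With a fingertip, roll the jar with the orange lid up its sloping lane and over the low ridge at the top, so that it sits in the bay against the stop plate and stays there by itself when you let go; then press the reader's green button all the way down and let it go. Only push the jar, do not pick it up or grip it, and leave the blue-lidded jar and everything else as they are.

Things in the scene. Friction and masses are not known exactly. Their poses are not given: they have to be found in the camera images.
- trough: White two-lane ramp, fixed, rising at 8 degrees to a white reader. Origin: on the lane floor at the low end, midway between the lanes, 30 mm above the table. x runs uphill along the floor, y to the left looking uphill, z square to the floor. Lanes 280 mm long, 70 mm wide, centred at y = +40 and -40 mm; grey walls 12 mm high at the sides, between them and at the low end (x = 0 to 4 mm).
- start_ridges (a point): Middle of the lower pair of dark ridges, 3 mm high, lying straight across both lanes 60 mm up from the low end. At the start each jar rests against the uphill side of it, its centre 73 mm up the lane. A jar let go short of the upper ridge rolls back down.
- bay_ridges (a point): Middle of the upper pair of dark ridges, 3 mm high, across both lanes 240 mm up from the low end. Between them and the aluminium stop plate (40 mm high, its face 280 mm up) is the bay, marked with a yellow stripe; a jar lying there has about 2 mm of play and cannot roll back.
- jar_orange: The jar to move: white closed round jar with an orange lid, lying on its side across one of the two lanes (either one). Diameter 50 mm, 64 mm long, glossy (friction about 0.2), 60 to 130 g. Origin at the middle of its axis (25 mm above the floor of the lane); y is the jar's axis, the frame turns as the jar rolls.
- jar_blue: The same jar with a blue lid, in the other lane. To be left alone. Origin at the middle of its axis.
- bay_left (a point): Where the centre of a jar lies when it sits in the bay of the left lane (trough y = +40 mm) against the stop plate: 255 mm up the lane, 25 mm above the floor.
- bay_right (a point): The same for the right lane (trough y = -40 mm).
- start_button_top (a point): Centre of the top of the green push button, diameter 34 mm, which stands on top of the reader's white housing (housing 108 mm above the table, 78 by 166 mm) beyond the stop plate. It is pressed straight down.
- start_button (a joint): Travel of the button in m: 0 up, 0.006 fully down; a spring returns it; fully down takes about 4 N.
- reagent: Amber bottle, diameter 60, 130 mm high. Stands on the bench, to be left alone; origin at the centre of its underside.
- beaker: Glass beaker, diameter 70, 85 mm high. Stands on the bench, to be left alone; origin at the centre of its underside.
- stain_jar: Glass jar with a red cap, diameter 50, 60 mm high. Stands on the bench, to be left alone; origin at the centre of its underside.
- lens_ring: Aluminium lens ring, diameter 56, 14 mm high. Stands on the bench, to be left alone; origin at the centre of its underside.
- slide_box: Blue slide box, 100 by 85 by 35 mm. Stands on the bench, to be left alone; origin at the centre of its underside.
- petri_dishes: Two stacked petri dishes, diameter 90, 29 mm high. Stands on the bench, to be left alone; origin at the centre of its underside.
Not all that is in view belongs to the job. Leave any yellow look-alike of the jar_orange alone.

How it is judged (in metres and radians):
On the way, in this order (a step that is already met when the one before it is completed fails the run):
1. the orange-lidded jar rests in the bay against the stop plate, let go (x of jar_orange in the frame of trough between 0.248 and 0.259 m and z of jar_orange in the frame of trough between 0.021 and 0.029 m and linear speed of jar_orange below 0.02 m/s and contact force between jar_orange and the fingers below 0.05 N), for 0.3 s.
2. then the green button is pressed down with the jar in the bay (x of jar_orange in the frame of trough between 0.248 and 0.259 m and z of jar_orange in the frame of trough between 0.021 and 0.029 m and linear speed of jar_orange below 0.02 m/s and value of joint start_button above 0.0045 m), for 0.05 s.
At the end, for the whole second after the job is handed in: The orange-lidded jar lies at rest in its lane between the upper ridge and the stop plate, within 7 mm of touching the plate and down on the floor; the button was pressed at least 4.5 of its 6 mm after that and is up again; the blue-lidded jar has moved less than 10 mm (x of jar_orange in the frame of trough between 0.248 and 0.259 m and z of jar_orange in the frame of trough between 0.021 and 0.029 m and linear speed of jar_orange below 0.02 m/s and distance of jar_blue from where it was at the start of the episode below 0.01 m and value of joint start_button below 0.002 m).
It fails at once if the orange-lidded jar is lifted more than 10 mm off the floor of the ramp (z of jar_orange in the frame of trough above 0.035 m).
It fails at once if the orange-lidded jar is taken between the fingers (distance between the grasp point and jar_orange below 0.016 m).
It fails at once if the blue-lidded jar is moved more than 10 mm (distance of jar_blue from where it was at the start of the episode above 0.01 m).
It fails at once if another thing on the bench is pushed more than 20 mm (distance of any of reagent, beaker, stain_jar, lens_ring, slide_box, petri_dishes from where it was at the start of the episode above 0.02 m).
It also fails if it takes over 48 s, if anything falls off the work surface, if the arm or the gripper's body presses on something with over 40 N, if the wrist force passes 120 N, or if a joint passes its speed limit or range.

## Working session

There is one attempt and no reset: what is moved stays moved. The work goes in short steps, each a Python script; the robot and the scene stay as the last script left them, time stands still between calls to the robot, and variables do not carry over. Pictures are saved under pics/ and viewed, and the job is handed in when it is done.

```bash
ls; mkdir -p pics
python3 - <<'E'
from plant import robot
import cv2
for n in ["scene","top","wrist"]:
    c=robot.get_calibration(n); print(n,c)
    cv2.imwrite(f"pics/{n}0.png",robot.grab_frame(n))
o=robot.observe(); print(o); print(robot.tip_reach)
E
```

```text
pics
scene {'vertical_fov': 52.021080103866026, 'cx': 253.86555420797313, 'cy': 187.55863174593452, 'rvec': array([ 1.89275188,  1.28830406, -0.67943754]), 'tvec': array([-0.15540627, -0.21730967,  1.81761587])}
top {'vertical_fov': 52.703173774911974, 'cx': 249.91530152416388, 'cy': 194.2124877724142, 'rvec': array([ 2.12929494, -2.15861416,  0.1767458 ]), 'tvec': array([-0.04923316,  0.52994698,  1.02232201])}
wrist {'vertical_fov': 65.70646984690485, 'cx': 260.1881814433427, 'cy': 190.99796633483615, 'rvec': array([-2.36316564,  1.64619809,  0.2551341 ]), 'tvec': array([-0.59937932, -0.03899445,  0.37830739])}
{'time': 0.15, 'q': array([-8.22599745e+01,  5.99093148e+00,  5.53895535e+00,  8.96055758e+01,
        3.76984671e-04,  7.75267969e+01]), 'qvel': array([ 0.00593018, -0.1552222 ,  0.08178449,  0.05053852, -0.03149012,
        0.09223825]), 'joint_torque': array([ 3.47321467e-03, -5.57358992e+01,  5.04004455e+01,  1.26667618e-02,
       -2.69167685e-04,  3.62911322e-06]), 'tool_pos': array([ 0.20729566, -0.56286333,  0.30331512]), 'tcp_rot': array([-1.79943888e+02, -1.27983232e-02,  2.02132222e+01]), 'ft_force': array([-0.26219188, -0.18023355, -0.51729989]), 'torque': array([0.02867166, 0.0005179 , 0.0228509 ]), 'gripper_width': 0.08518840456803058}
0.0726
```

View pics/scene0.png

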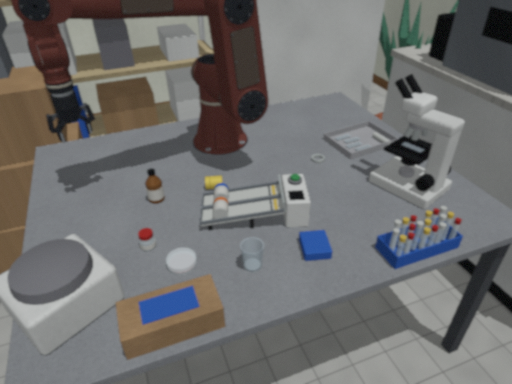

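View pics/top0.png

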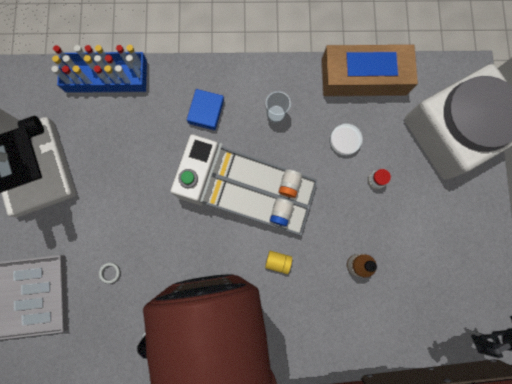

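View pics/wrist0.png

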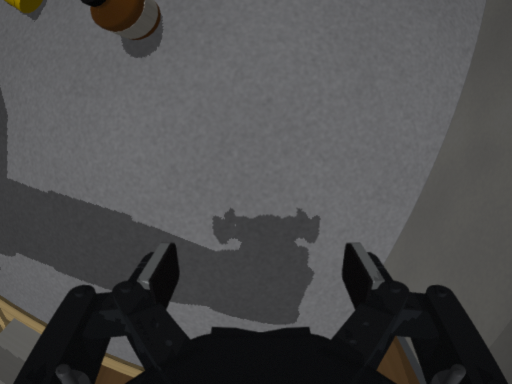

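The top view shows the orange-lidded jar at about (290,183), the blue-lidded jar at (282,211) and a yellow look-alike off the ramp at (280,263). The button is at (187,178). The white jar with the orange lid, lying in a lane, is the target. I'll enlarge the crop to confirm this and to pick points.

Run:
```python
import cv2
a=cv2.imread("pics/top0.png")[125:285,160:330]
cv2.imwrite("pics/crop.png",cv2.resize(a,None,fx=3.7,fy=3.7,interpolation=cv2.INTER_CUBIC)[:600])
a=cv2.imread("pics/scene0.png")[160:240,190:320]
cv2.imwrite("pics/crops.png",cv2.resize(a,None,fx=6,fy=6,interpolation=cv2.INTER_CUBIC))
```

```text
(no output)
```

View pics/crop.png

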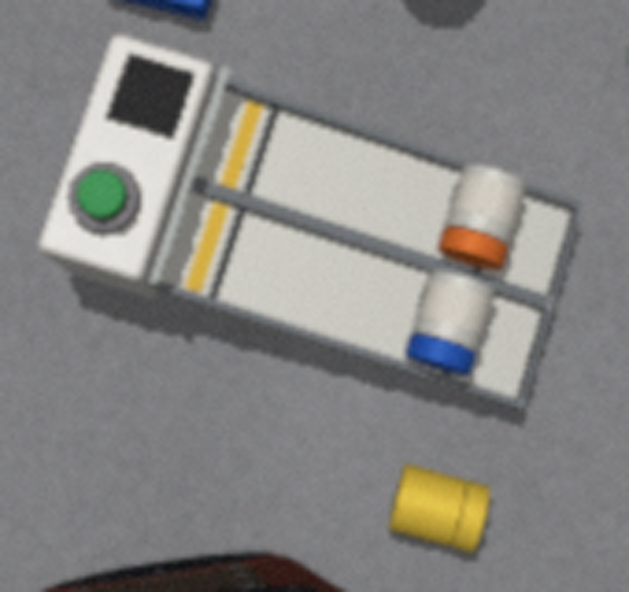

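View pics/crops.png

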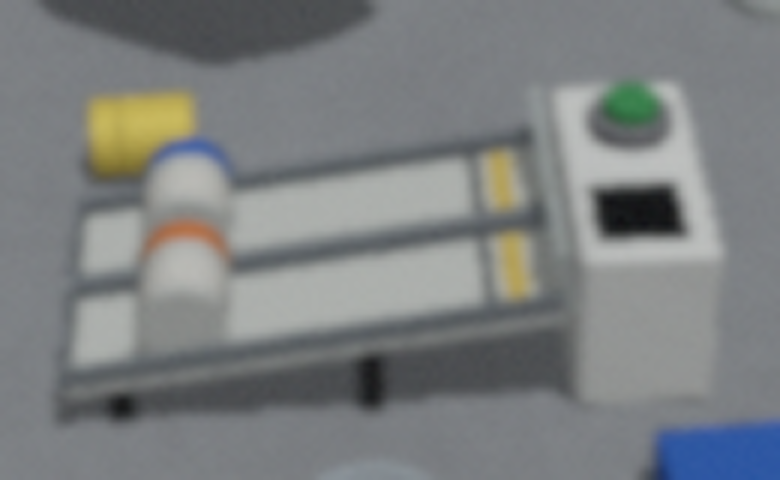

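The crop shows a white jar with an orange lid in the lane farther from the robot. Uphill is left in the image, so that is the right lane (y = −40). The yellow jar is off the ramp. Next I'll fit the trough pose from the top view and check it against the scene view.

```bash
cat > h.py <<'E'
import numpy as np, cv2
from scipy.optimize import least_squares
from scipy.spatial.transform import Rotation as R
def K(c):
    f=192/np.tan(np.radians(c["vertical_fov"]/2)); return np.array([[f,0,c["cx"]],[0,f,c["cy"]],[0,0,1]])
def proj(c,P): return cv2.projectPoints(np.asarray(P,float).reshape(-1,1,3),c["rvec"],c["tvec"],K(c),None)[0].reshape(-1,2)
def Rt(yaw): return R.from_euler('ZY',[yaw,-8],degrees=True).as_matrix()
def t2w(p,P): return (Rt(p[2])@(np.asarray(P,float).reshape(-1,3).T)).T+np.array([p[0],p[1],.03])
def ray(c,px,z):
    d=np.linalg.inv(K(c))@np.array([*px,1]); Rm=cv2.Rodrigues(c["rvec"])[0]; o=-Rm.T@c["tvec"].ravel(); d=Rm.T@d
    return o+d*(z-o[2])/d[2]
E
cat > fit.py <<'E'
from h import *
from plant import robot
ct=robot.get_calibration("top"); cs=robot.get_calibration("scene")
T=lambda x,y:(160+x/3.7-.36,125+y/3.7-.36); S=lambda x,y:(190+x/6-.4,160+y/6-.4)
m=.001*np.array([[0,0,12],[240,0,3],[4,0,12],[240,-75,3],[240,75,3]])
pt=np.array([T(549.5,308),T(242.5,203),T(545,305),T(271,112),T(214,298)])
ms=.001*np.array([[240,75,3],[240,-75,3]]); ps=np.array([S(473,155),S(490,305)])
def res(p,w=1): return np.concatenate([(proj(ct,t2w(p,m))-pt).ravel(),w*(proj(cs,t2w(p,ms))-ps).ravel()])
for w in (0,1):
    s=least_squares(res,[.5,-.1,90],args=(w,),x_scale=[.1,.1,10]); print(w,s.x,np.round(s.fun,1))
p=s.x; print(p)
pts={'jarO':(73,-40,25),'jarB':(73,40,25),'bayR':(255,-40,25),'bayL':(255,40,25)}
for k,v in pts.items(): print(k,t2w(p,.001*np.array(v)).round(4))
b=ray(ct,T(100,193),.125); print("button",b, 'scene px',proj(cs,b), "seen",S(633,103))
np.save("p.npy",p)
L=[]
for y in(-75,-5,5,75): L.append([[4,y,12],[280,y,12]])
for x in(60,240): L+= [[[x,y,3],[x,y+70,3]] for y in(-75,5)]
L+=[[[280,-75,40],[280,75,40]],[[0,-75,12],[0,75,12]]]
for n,c,F,off in(("top",ct,3.7,(160,125)),("scene",cs,6,(190,160))):
    a=cv2.imread(f"pics/{n}0.png"); a=a[125:285,160:330] if n=="top" else a[160:240,190:320]
    a=cv2.resize(a,None,fx=F,fy=F,interpolation=cv2.INTER_CUBIC)
    for l in L:
        q=(proj(c,t2w(p,.001*np.array(l)))-off+.5)*F
        cv2.line(a,*[tuple(int(u) for u in r) for r in q],(255,0,255),1)
    for j,y in(("o",-40),("b",40)):
        th=np.linspace(0,6.28,40)
        for e in(-32,32):
            q=(proj(c,t2w(p,.001*np.c_[73+25*np.cos(th),0*th+y+e,25+25*np.sin(th)]))-off+.5)*F
            cv2.polylines(a,[q.astype(int).reshape(-1,1,2)],True,(0,200,0),1)
    cv2.imwrite(f"pics/ov_{n}.png",a[:600])
E
python3 fit.py
```

```text
0 [ 0.49061255 -0.21471649 71.54600894] [ 0.4 -0.3 -0.2  0.2  0.3  0.1  0.7 -0.9 -1.3  0.9 -0.  -0.   0.   0. ]
1 [ 0.49046391 -0.21466607 71.57193267] [ 0.4 -0.2 -0.2  0.3  0.3  0.1  0.7 -0.8 -1.3  1.  -0.2 -0.5  0.2  1.2]
[ 0.49046391 -0.21466607 71.57193267]
jarO [[ 0.5502 -0.162   0.0649]]
jarB [[ 0.4743 -0.1367  0.0649]]
bayR [[0.6071 0.009  0.0902]]
bayL [[0.5312 0.0342 0.0902]]
button [0.56301615 0.10446351 0.125     ] scene px [[294.92953157 177.26924116]] seen (295.1, 176.76666666666665)
```

View pics/ov_top.png

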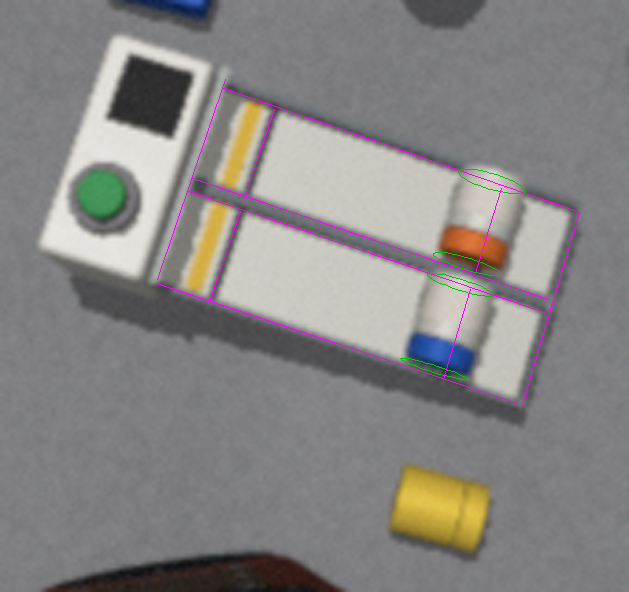

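View pics/ov_scene.png

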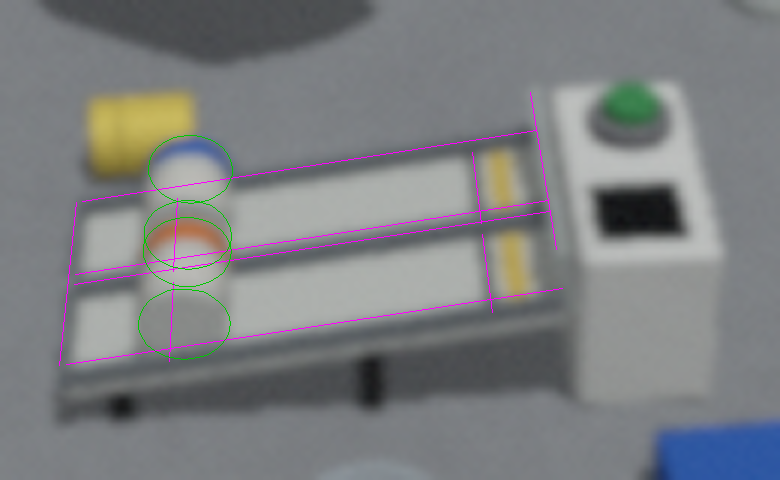

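The fit agrees with both views to about 1 px, or 3 mm. The lanes are 70 mm wide and the jar outlines match. Next I'll close the fingers, hover behind the jar, descend, and check with a picture before pushing.

Run:
```python
from h import *
from plant import robot
p=np.load("p.npy"); u=np.array([np.cos(np.radians(p[2])),np.sin(np.radians(p[2])),0])
j0=t2w(p,[.073,-.04,.025])[0]; j1=t2w(p,[.255,-.04,.025])[0]
tr=np.array([0,0,robot.tip_reach])
off=lambda g:-u*(.036+g)+tr-[0,0,.012]
a=j0+off(.012); b=j1+off(0); print(a,b)
q=robot.observe()["q"]
for yaw in (p[2],p[2]-180):
    print(yaw,[np.round(robot.ik(x,[180,0,yaw]),1) if robot.ik(x,[180,0,yaw]) is not None else None for x in(a,b)])
robot.set_gripper(0)
yaw=p[2]
try: robot.move_pose(a+[0,0,.13],[180,0,yaw])
except robot.IKError: print("alt")
robot.line_to(a,vel=.12,guard=8)
o=robot.observe(); print(o["tool_pos"],o["tcp_rot"],o["ft_force"],o["time"],o["q"],o["gripper_width"])
for n in("scene","top","wrist"): cv2.imwrite(f"pics/{n}1.png",robot.grab_frame(n))
A=cv2.imread("pics/scene1.png")[150:240,180:320]
cv2.imwrite("pics/c1.png",cv2.resize(A,None,fx=5.5,fy=5.5,interpolation=cv2.INTER_CUBIC))
A=cv2.imread("pics/top1.png")[125:285,160:330]
cv2.imwrite("pics/t1.png",cv2.resize(A,None,fx=3.7,fy=3.7,interpolation=cv2.INTER_CUBIC))
```

```text
[ 0.53499117 -0.2075675   0.12551634] [ 0.59575734 -0.02519596  0.15084584]
71.57193266577839 [array([-34.3,   4.1, -15.1,  70.8,   0. ,  74.2]), array([-15. ,   7. ,  -9.3,  73.7,   0. ,  93.5])]
-108.42806733422161 [array([ -34.3,    4.1,  -15.1,   70.8,    0. , -105.8]), array([-15. ,   7. ,  -9.3,  73.7,   0. , -86.5])]
[ 0.53546241 -0.20787349  0.12647227] [1.79919588e+02 2.27552920e-02 7.15720372e+01] [ 0.36099093 -0.922937   -1.03902023] 3.9167 [-3.42566940e+01  4.06229087e+00 -1.49893583e+01  7.08647812e+01
  4.09678721e-05  7.41712529e+01] -7.730408391114663e-05
```

View pics/c1.png

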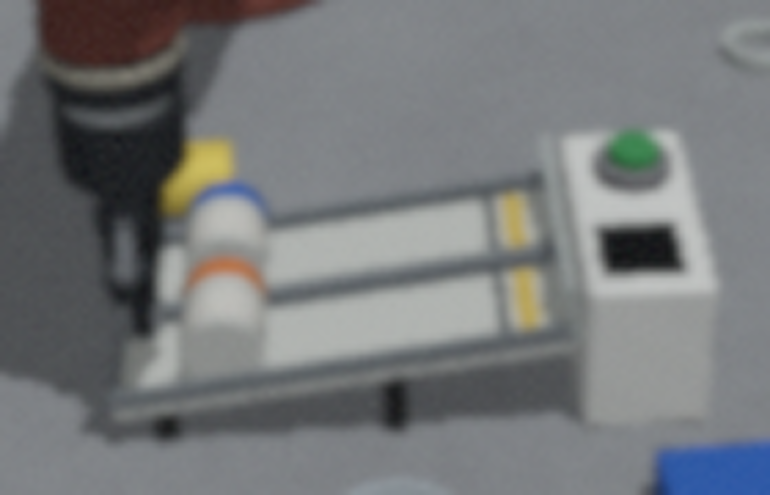

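View pics/wrist1.png

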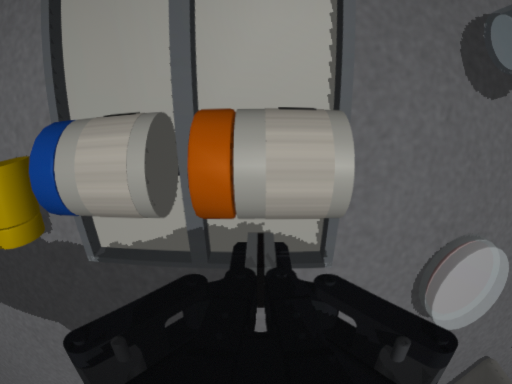

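View pics/t1.png

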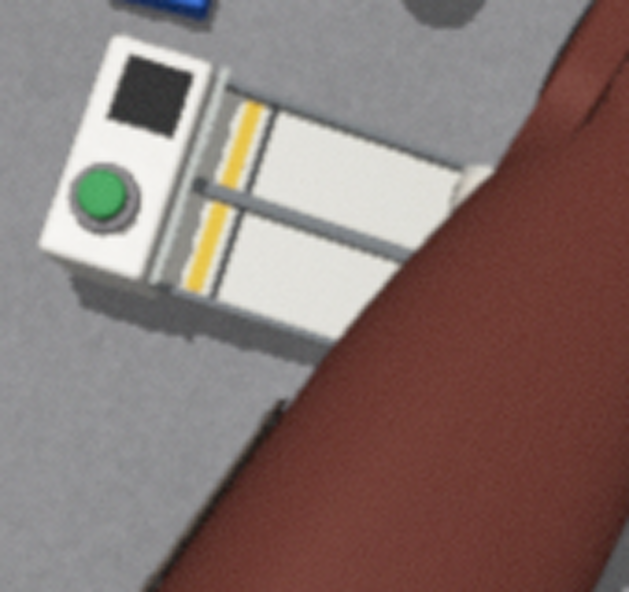

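The wrist view shows the shut fingertips at about (267,250), behind and centred on the orange jar, which spans 190–352. The fingers are clear of the walls and the blue jar. Now I'll push to just short of the ridge.

```bash
cat > push.py <<'E'
from h import *
from plant import robot
p=np.load("p.npy"); u=np.array([np.cos(np.radians(p[2])),np.sin(np.radians(p[2])),0])
j=lambda x:t2w(p,[x,-.04,.025])[0]-u*.036+[0,0,robot.tip_reach-.012]
def st(tag,wr=None):
    o=robot.observe(); print(tag,o["time"],o["tool_pos"].round(4),o["ft_force"].round(2))
    if wr: cv2.imwrite(f"pics/{wr}.png",robot.grab_frame("wrist"))
E
python3 - <<'E'
from push import *
st("0"); print(robot.line_to(j(.150),vel=.04,guard=8)); st("150","w2"); print(robot.line_to(j(.225),vel=.04,guard=8)); st("225","w3")
E
```

```text
0 4.0667 [ 0.5354 -0.2078  0.1263] [-0.49  0.13  1.5 ]
False
150 6.4417 [ 0.5629 -0.124   0.1362] [ 0.66 -0.02 -0.51]
False
225 8.5167 [ 0.5863 -0.0535  0.1466] [0.19 0.23 0.27]
```

View pics/w3.png

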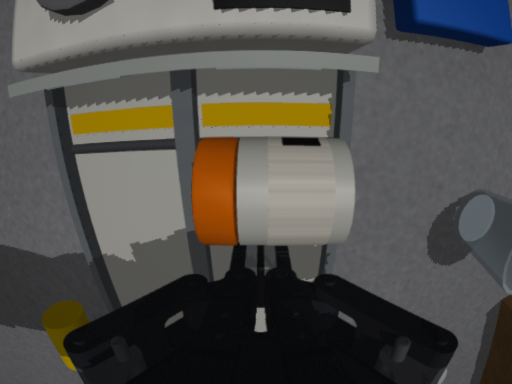

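The jar has rolled squarely in its lane and is just short of the upper ridge. Now I'll push it over slowly with a guard, then back off.

Run:
```python
from push import *
g=robot.line_to(j(.258),vel=.03,guard=6); print(g); st("push","w4")
o=robot.observe()["tool_pos"]
robot.line_to(o-u*.02,vel=.03); st("back","w5"); robot.pause(.5)
cv2.imwrite("pics/w6.png",robot.grab_frame("wrist"))
A=robot.grab_frame("scene")[150:240,180:320]
cv2.imwrite("pics/c6.png",cv2.resize(A,None,fx=5.5,fy=5.5,interpolation=cv2.INTER_CUBIC))
cv2.imwrite("pics/w456.png",np.hstack([cv2.resize(cv2.imread(f"pics/w{i}.png"),None,fx=.78,fy=.78) for i in(4,6)]))
```

```text
True
push 9.55 [ 0.5959 -0.024   0.1506] [-0.41 -1.69  0.07]
back 10.4167 [ 0.5895 -0.0429  0.1505] [-0.22  0.35  0.49]
```

View pics/w456.png

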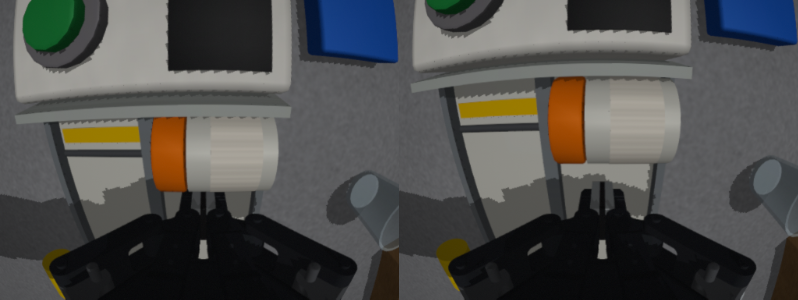

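View pics/c6.png

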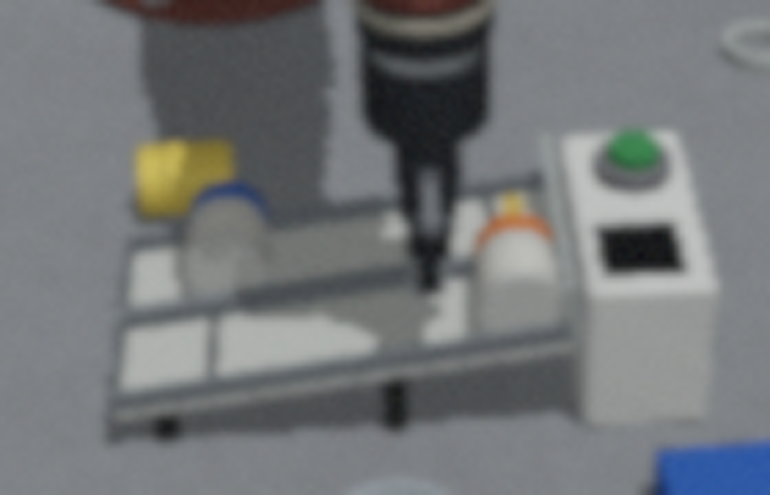

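After I backed off, the jar stays in the bay against the plate and covers the yellow stripe. The force guard tripped within 2 mm of where the fingertip should be with the jar in the bay. Next is the button: I'll triangulate it, then do a guarded press.

Run:
```python
from push import *
ct=robot.get_calibration("top"); cs=robot.get_calibration("scene")
T=(160+100/3.7-.36,125+193/3.7-.36)
for z in(.115,.12,.125,.13): 
    b=ray(ct,T,z); print(z,b.round(4),proj(cs,b).round(1),"trough x,y",(Rt(p[2]).T@(b-[p[0],p[1],.03])).round(4))
b=ray(ct,T,.12)
o=robot.observe()["tool_pos"]
robot.line_to([o[0],o[1],.26],vel=.12)
robot.line_to([b[0],b[1],.26],vel=.15)
robot.line_to([b[0],b[1],.15+robot.tip_reach],vel=.1)
robot.pause(.3); st("hover","w7")
```

```text
0.115 [0.5651 0.106  0.115 ] [[295.5 179.9]] trough x,y [0.3365 0.0306 0.0385]
0.12 [0.564  0.1052 0.12  ] [[295.2 178.6]] trough x,y [0.3361 0.0313 0.0436]
0.125 [0.563  0.1045 0.125 ] [[294.9 177.3]] trough x,y [0.3358 0.032  0.0487]
0.13 [0.562  0.1037 0.13  ] [[294.7 176. ]] trough x,y [0.3354 0.0328 0.0538]
hover 14.1083 [0.5643 0.1052 0.2232] [0.31 0.13 0.26]
```

View pics/w7.png

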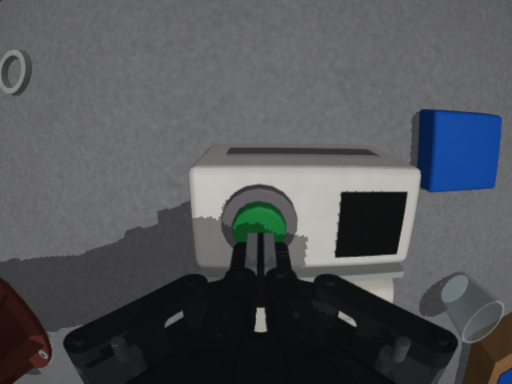

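The fingertips at (260,240) line up laterally with the button at (260,225). The fore-aft offset is parallax from the tilted wrist camera. Now I'll press.

Run:
```python
from push import *
o=robot.observe()["tool_pos"]; f0=robot.observe()["ft_force"]
x,y=o[0],o[1]
z=o[2]; 
while z>.105+robot.tip_reach:
    z-=.003
    g=robot.line_to([x,y,z],vel=.03,guard=15)
    s=robot.observe(); print(round(s["time"],2),"tip",(s["tool_pos"]-[0,0,robot.tip_reach]).round(4),s["ft_force"].round(1),g)
    if g or s["ft_force"][2]-f0[2]>12: break
robot.pause(.3); st("hold","w8")
```

```text
14.41 tip [0.5642 0.1053 0.1472] [-0.   0.1 -0.4] False
14.66 tip [0.5641 0.1053 0.1441] [ 0.5 -0.8  0.2] False
14.91 tip [0.5641 0.1053 0.1412] [ 0.1 -0.3  0.5] False
15.16 tip [0.5642 0.1053 0.1382] [-0.1 -0.3  0.1] False
15.41 tip [0.5641 0.1053 0.1352] [0.2 1.1 0.7] False
15.66 tip [0.5641 0.1052 0.1322] [ 0.4  0.9 -0.1] False
15.91 tip [0.5643 0.1053 0.1295] [0.6 0.  1.2] False
16.16 tip [0.5645 0.1052 0.1266] [-0.2  0.3  2.5] False
16.41 tip [0.5645 0.1052 0.124 ] [-0.5  0.2  7. ] False
16.66 tip [0.5646 0.1053 0.1236] [-8.9 -0.4 25.5] False
hold 16.9583 [0.5646 0.1053 0.1962] [-9.1   0.49 25.48]
```

View pics/w8.png

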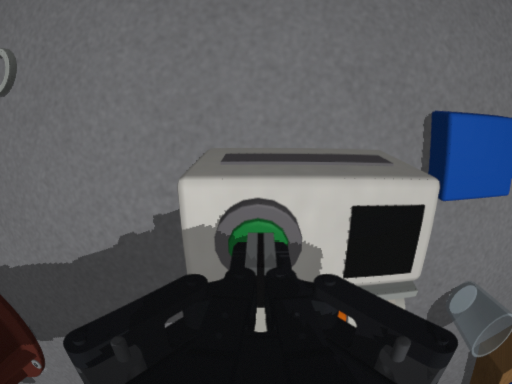

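The force rises from tip height 0.130, and a hard stop comes at 0.1236 with 25 N. That is about 6 mm of travel. Contact at 0.130 puts the button centre about 3 mm away from where I pressed, so I'll release and press once more at the corrected centre to rule out a collar contact.

Run:
```python
from push import *
o=robot.observe()["tool_pos"]; tr=robot.tip_reach
robot.line_to([o[0],o[1],.145+tr],vel=.05); robot.pause(.2)
x,y=.5622,.1038
robot.line_to([x,y,.136+tr],vel=.05); robot.pause(.2); f0=robot.observe()["ft_force"]
z=.134+tr
while z>.115+tr:
    z-=.0015
    robot.line_to([x,y,z],vel=.02,guard=15); F=[]
    for _ in range(4): robot.pause(.03); s=robot.observe(); F.append(s["ft_force"]-f0)
    F=np.mean(F,0); print(round(s["time"],2),(s["tool_pos"]-[0,0,tr]).round(4),F.round(1))
    if F[2]>12: break
robot.pause(.2)
robot.line_to([x,y,.15+tr],vel=.08); robot.line_to([x,y,.3],vel=.15)
robot.line_to([.45,-.0,.32],vel=.2); robot.pause(.3); st("end","w9")
for n,(r,c,f) in {"scene":((150,240),(180,320),5.5),"top":((125,285),(160,330),3.7)}.items():
    A=robot.grab_frame(n)[r[0]:r[1],c[0]:c[1]]
    cv2.imwrite(f"pics/{n}9.png",cv2.resize(A,None,fx=f,fy=f,interpolation=cv2.INTER_CUBIC))
```

```text
18.85 [0.5622 0.1038 0.1325] [0.7 0.8 0.2]
19.23 [0.5622 0.1038 0.131 ] [0.1 1.  0.3]
19.62 [0.5623 0.1038 0.1297] [0.6 0.8 1.3]
20.0 [0.5623 0.1038 0.1281] [1.  1.1 1.8]
20.38 [0.5623 0.1038 0.1266] [0.8 0.7 2.6]
20.77 [0.5623 0.1038 0.1251] [1.  0.5 3.6]
21.15 [0.5623 0.1038 0.124 ] [-0.8  1.2  7.2]
21.53 [0.5623 0.1038 0.1238] [-4.7  0.6 16.5]
end 24.1167 [4.502e-01 4.000e-04 3.197e-01] [ 0.51 -1.07 -0.39]
```

View pics/scene9.png

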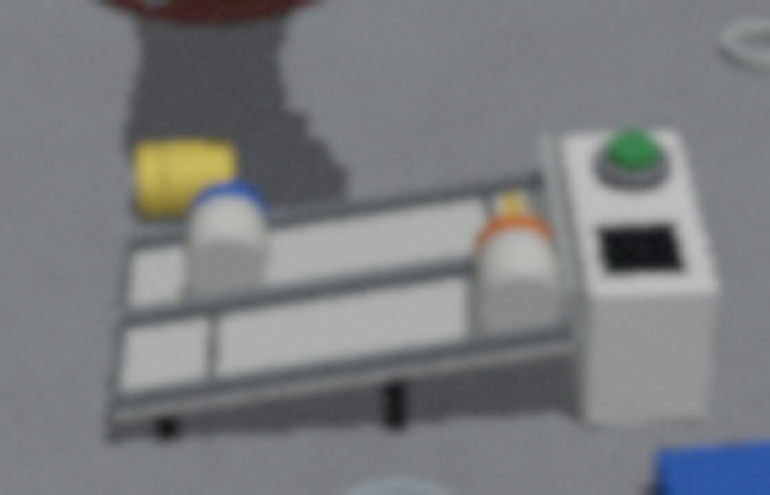

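View pics/w9.png

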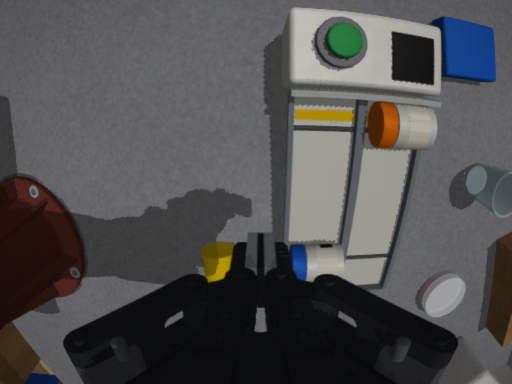

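The orange jar sits in the bay against the plate, the blue jar is still at its lower ridge, and the button is up. The second press read as a clean spring, reaching about 4 N near 6 mm and then a hard stop. Handing in.

```bash
python3 -c "
from plant import robot
print(robot.job_done())"
```

```text
the job is handed in; nothing more can be done
None
```

I rolled the orange-lidded jar up the right lane with the closed fingertips and over the upper ridge into the bay. I then pressed the green button to its stop and handed the job in. No verdict is reported.

- **Jar:** The push ended on the force guard within 2 mm of the fitted bay position. After I backed off, the pictures show the jar lying still in the bay against the stop plate. I judged this from the pictures and did not measure its final position.
- **Button:** I pressed it twice, because the first press was about 3 mm off centre and put 9 N sideways on the tool at the stop. On the second, corrected press, the spring force rose to about 4 N over about 6 mm, then met a hard stop. That press peaked at about 17 N, against 25 N on the first, and the last picture shows the button up.
- **Everything else:** The blue-lidded jar still rests against its lower ridge, and nothing else in view looks moved.
- **Fit accuracy:** The fitted ramp outline matched both fixed cameras to about 1 px (about 3 mm). My last state reading before hand-in was at about 24 s of the 48 s limit.

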